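# Shunt the wagon to the buffers and lock the wheel stop

### The arm

A 6-joint arm with a two-finger parallel gripper is mounted at the origin on the work surface. World frame = base frame: x ahead of the robot, y to its left, z up, the work surface at z = 0. Lengths are in m, angles in rad, forces in N, time in s.
With the tool pointing down it reaches from about 0.375 to 0.9 m from the base axis. Payload 3.1 kg.
Tool frame: the origin (TCP) lies between the finger pads; the fingertips stand 19 mm ahead of it and the grasp point (between the pads) is the TCP; z points along the fingers, y is the direction in which the jaws open and shut (so a half turn about z gives the same grasp; the last joint's range is limited). The gripper opens to 87 mm and grips with 3 to 60 N. Pads are 19 mm wide; open, the fingers measure 117 mm over their backs; the gripper's body (75 mm by 190 mm) begins 51 mm behind the grasp point.
Start: joints at [1.167, 0.527, 1.433, -0, 1.181, -0.178], TCP at [0.14, 0.609, 0.219] pointing down, gripper open.
Joint ranges: [-3.08, 3.08], [-0.75, 2.2], [0.22, 2.44], [-1.43, 4.57], [0, 2.65], [-2.85, 2.85]. Speed limits (rad/s): [2.79, 2.79, 3.14, 3.14, 3.14, 3.14].

### API

Orientations are given as a unit quaternion [x, y, z, w].
In Python, from rig import robot gives the robot as it stands.
- The arm moves only by the tool apply_moves, never from a script. Its argument "series" is a list of rows, each a list of 7 numbers: the shift along the tool's x, y, z in cm, then the turn, a rotation vector about the tool's x, y, z in degrees, then the opening, from 0 (shut) to 1 (fully open). In form: [[dx, dy, dz, rx, ry, rz, grip], ...]. A call has 1 to 5 rows; each row is the pose to reach, as a shift and turn from the pose commanded when the call began, along the tool's axes at that moment; what a row does not reach only later rows make up. A row lasts 1/12 s, in which the tool goes at most 41.7 mm and 7.16 degrees, less where a joint would pass 70% of its speed; a pose out of reach is approached as far as the arm can. A call with a gripper value outside its range is refused whole. The fingers move at their own pace and stop on an object; "newtons" is the grip in N (left out, the last holds). Time passes only in rows, so rows that repeat a pose let the fingers close. It gives the time, the measured TCP pose, the force and the opening at its end, in the units of the state.
- robot.get_obs(): the state, without advancing time (a new reading comes with each control period).
- robot.camera(name): name is "scene" or "top" or "wrist"; returns the picture (400x640x3 uint8, red, green, blue); there is no depth.
- robot.camera_params(name): a dict with "mtx" (3x3 intrinsics, pixels), "origin" and "rotation" of the camera in the world. Camera axes: x right, y down, z forward; pixel columns grow to the right and rows downward; lengths in m; the calibration is good to about 2 mm. A picture is of the moment at which its call begins: read the wrist's pose just before it. camera_params takes no time and is no camera call; for the wrist camera it gives the pose at the moment of the call.
- robot.hand_in(): hands the job in, once; it reports no verdict.
The state is a dict: "time": time; "q": joint angles; "joint_velocities": joint speeds; "joint_torque": joint torques, N m; "position": TCP position; "tool_rot": TCP orientation; "ft_force": force on the tool from outside, world axes, zero at the start; "moment": the same for the moment, N m; "grip_width": finger opening in m.
Only numpy, scipy, OpenCV 4.12 (cv2) and the standard library are available. Lean on these libraries where they do the work, as an engineer would, in place of code of your own. Each camera call takes 0.05 s, during which the arm holds its last target. There are 200 camera calls.

### The job

On the model railway siding, push the toggle lever beside the track over until it snaps across towards the buffer stop, which drops the wheel stop between the rails; then push the open wagon along the rails with the outside of the fingers until it stands against the buffer stop; then push the lever back over so that it snaps to where it was and the wheel stop stands up behind the wagon. Nothing is gripped or lifted: the wagon stays on its rails, and the trees, hut, drum and everything else on the module and the table stay standing where they are.

Things in the scene. Friction and masses are not known exactly. Their poses are not given: they have to be found in the camera images.
- siding: fixed track module, board 270 x 490, top 12 above the table. Origin at table height on the track's centre line; y axis along the track towards the buffer stop, x across it towards the lever, z up. Rails from y = -245 to +215, tops 24 above the table, 45 apart inside. Positions below given as x, y are in this frame, mm; heights are above the table.
- buffer_face (a point): centre of the front of the buffer stop (timber beam with two round steel pads at x = -25 and +25), at (0, 170, 50) in the module's frame; the wagon is home when its end wall touches the pads, its centre then lying at y = 95
- wagon_center (a point): centre of the open wooden wagon, at height 64. 150 long (along the track), 78 wide, rim at height 90, flat ends (height 30 to 90), walls 4 thick, about 0.38 kg, axes as the module. Starts at y = -125 to -88, beyond the wheel stop as seen from the buffers; the raised stop bars its way. Its wheels drag with about 0.7 N, so it stops within a few mm when let go.
- lever (a joint): toggle lever, rad. 0 (start): leans 0.55 from upright away from the buffer stop, wheel stop up. 1.1: leans 0.55 towards the buffer stop, wheel stop down. A spring drives it away from upright (0.55), so it rests only at 0 or 1.1; pushed past upright it snaps the rest of the way. About 2.5 N at the knob starts it.
- lever_knob (a point): centre of the black ball (20 diameter) on top of the lever, 75 from the pivot on a steel rod 8 thick. Swings in a plane along the track at x = 92: y = -34, height 100 at joint 0; y = 5, height 111 upright; y = 44, height 100 at joint 1.1. Axes as the module's at joint 0.
- lever_pivot (a point): the lever's pivot at (92, 5, 36) in the module's frame, between two steel cheeks 30 long (y) whose top is 44 above the table; fixed to the module, with the module's axes
- stop_top (a point): top of the wheel stop, a steel block 20 wide between the rails, from y = 0 to 10; 13 above rail top when up, 3 below when down; moved by the lever alone. When the wagon is home its rear end is at y = 20.
- wagon: the wagon again; origin under its centre at rail-top height (24 above the table)
- fir_a: bystander, leave alone: loose model fir tree, 85 high, 44 wide, on the module on the robot's side of the track; origin at the centre of its underside
- fir_b: bystander, leave alone: loose model fir tree, 80 high, 40 wide, on the module near the lever, towards the open end of the track; origin at the centre of its underside
- hut: bystander, leave alone: loose model hut, 42 x 46, 60 high with its tiled roof, on the module on the robot's side of the track; origin at the centre of its underside
- drum: bystander, leave alone: loose steel drum, 26 diameter, 34 high, on the module on the lever's side, nearer the buffer stop; origin at the centre of its underside
- glue: bystander, leave alone: glue bottle, 44 diameter, 110 high, on the table; origin at the centre of its underside
- mug: bystander, leave alone: white mug, 76 diameter, 85 high, on the table; origin at the centre of its underside
- driver: bystander, leave alone: screwdriver lying on the table; origin at the centre of its underside
- van: bystander, leave alone: spare model covered van, 66 x 134, 83 high, standing on the bare table; origin at the centre of its underside
Mind the look-alikes: they are no part of the job. What is shaped like the wagon but blue is not meant.

How it is judged:
By the outcome, as a careful person would: the job done as asked, in the order asked, and still so for the second after the job is handed in, with the robot touching nothing.
It also fails if it takes over 58 s, if anything falls off the work surface, if the arm or the gripper's body presses on something with over 40 N, if the wrist force passes 120 N, or if a joint passes its speed limit or range.

## Working session

There is one attempt and no reset: what is moved stays moved. The work goes in short steps, Python scripts to look and compute and a tool call to move; the robot and the scene stay as the last step left them, time stands still between calls to the robot, and variables do not carry over. Pictures are saved under pics/ and viewed, about 8 in all and at most 12, crops included, and the job is handed in when it is done.

Besides the shell and the picture viewer there is one more tool, called after "Request:" by a JSON object that holds its "op" and its "data". apply_moves: Moves the arm, as the interface text tells. Its arguments: {"type":"object","properties":{"series":{"type":"array"},"newtons":{"type":"number"}},"required":["series"]}

```bash
mkdir -p pics; python3 - <<'E'
from rig import robot
import cv2,numpy as np
np.set_printoptions(precision=4,suppress=True)
o=robot.get_obs();print(o['time'],o['position'],o['tool_rot'],o['ft_force'],o['grip_width'])
for n in('top','scene'):
    cv2.imwrite(f'pics/{n}0.png',robot.camera(n)[:,:,::-1]);p=robot.camera_params(n);print(n,p)
E
```

```text
0.0 [0.1396 0.6084 0.2183] [ 0.1126  0.9936 -0.001  -0.0003] [ 0.5776 -0.659  -0.4288] 0.08692528739713448
top {'mtx': array([[447.3911,   0.    , 316.6746],
       [  0.    , 447.3911, 199.6215],
       [  0.    ,   0.    ,   1.    ]]), 'origin': array([0.2724, 0.0107, 1.6351]), 'rotation': array([-0.6972,  0.7127, -0.0558,  0.0526])}
scene {'mtx': array([[458.8564,   0.    , 323.3411],
       [  0.    , 458.8564, 200.3327],
       [  0.    ,   0.    ,   1.    ]]), 'origin': array([ 1.4425, -0.261 ,  0.8706]), 'rotation': array([ 0.7269,  0.5325, -0.2658, -0.3425])}
```

View pics/top0.png

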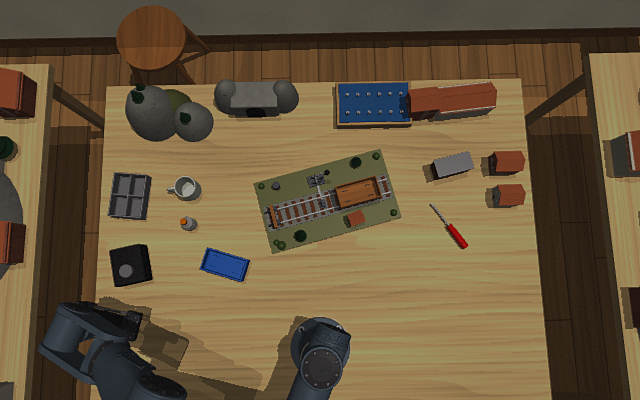

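View pics/scene0.png

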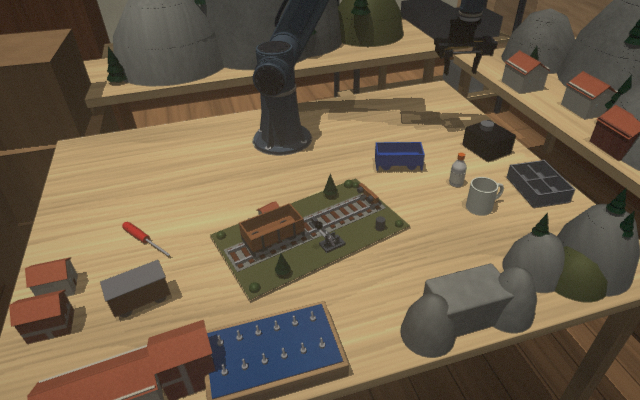

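The top view shows the brown open wagon at (360,192) on the rails. The blue look-alike tray is at (225,264), off the module, so it isn't the one meant. The buffer stop is at (271,217) and the lever at (322,176). Next I measure the board and wagon and confirm with a crop.

```bash
cat > h.py <<'E'
import numpy as np,cv2
from rig import robot
from scipy.spatial.transform import Rotation as R
np.set_printoptions(precision=4,suppress=True)
def cast(p,uv,z):
    uv=np.atleast_2d(np.float64(uv)); d=np.c_[uv,np.ones(len(uv))]@np.linalg.inv(p['mtx']).T
    d=d@R.from_quat(p['rotation']).as_matrix().T
    return p['origin']+d*((z-p['origin'][2])/d[:,2])[:,None]
def proj(p,X):
    c=(np.atleast_2d(X)-p['origin'])@R.from_quat(p['rotation']).as_matrix(); c=c@p['mtx'].T
    return c[:,:2]/c[:,2:]
E
python3 - <<'E'
from h import *
im=cv2.imread('pics/top0.png');p=robot.camera_params('top')
hsv=cv2.cvtColor(im,cv2.COLOR_BGR2HSV)
roi=np.zeros(im.shape[:2],np.uint8);roi[140:265,245:410]=255
g=cv2.inRange(hsv,(28,40,30),(75,255,200))&roi
g=cv2.morphologyEx(g,cv2.MORPH_OPEN,np.ones((3,3)))
pts=np.column_stack(np.where(g))[:,::-1]
w=cast(p,pts,.012)[:,:2].astype(np.float32)
r=cv2.minAreaRect(w*1000);print('board',r)
w2=cv2.inRange(hsv,(5,110,90),(16,255,255))&roi
cs,_=cv2.findContours(w2,0,2)
for c in cs:
    if cv2.contourArea(c)>30: print('brown',cv2.boundingRect(c),cv2.minAreaRect((cast(p,c[:,0],.09)[:,:2]*1000).astype(np.float32)))
c=im[140:265,245:410];cv2.imwrite('pics/crop1.png',cv2.resize(c,None,fx=4.8,fy=4.8,interpolation=2))
E
```

```text
board ((521.5015258789062, -37.03887939453125), (267.28814697265625, 486.1496887207031), 14.368043899536133)
brown (347, 209, 19, 18) ((445.9852294921875, -133.93621826171875), (45.85376739501953, 54.7569465637207), 20.498003005981445)
brown (269, 205, 9, 22) ((458.6549377441406, 154.3852996826172), (78.46035766601562, 10.959896087646484), 14.150480270385742)
brown (335, 180, 47, 27) ((538.8667602539062, -144.4185791015625), (75.87950134277344, 147.86264038085938), 13.919498443603516)
```

View pics/crop1.png

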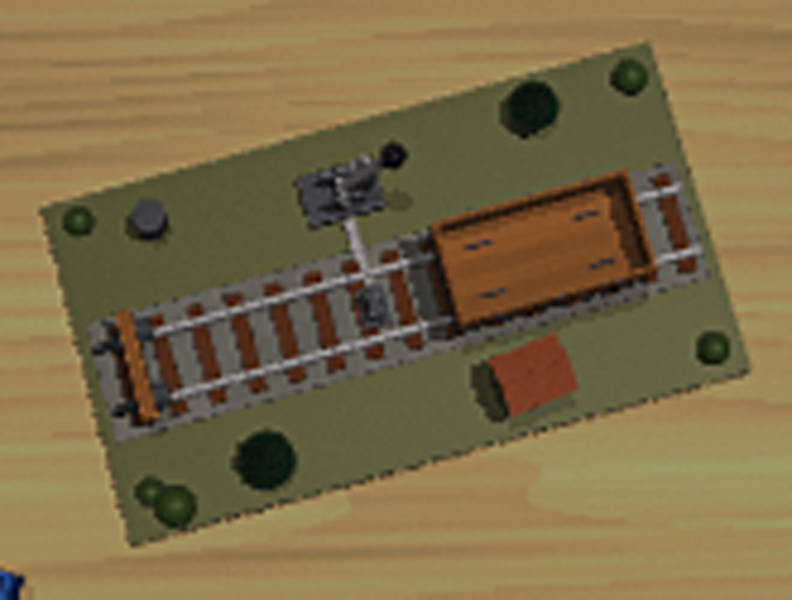

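The crop confirms it: the brown wagon is at crop (540,250), the knob at (393,155) and the buffer beam at (135,365). Module yaw is about 14.3°, with the origin near (0.511,-0.040). I'll start the approach with the gripper shut and stay high.

Request:
{"op": "apply_moves", "data": {"series": [[-3,-2.8,0,0,0,0,0],[-6,-5.6,0,0,0,0,0],[-9,-8.4,0,0,0,0,0],[-12,-11.2,0,0,0,0,0],[-15,-14,0,0,0,0,0]], "newtons": 20}}

```text
time: 0.52
position: [0.255, 0.4373, 0.2189]
tool_rot: [0.112, 0.994, -0.0, -0.0]
ft_force: [1.3, 0.4, -0.1]
grip_width: 0.0615
```

Request:
{"op": "apply_moves", "data": {"series": [[-3,-2.8,0,0,0,0,0],[-6,-5.6,0,0,0,0,0],[-9,-8.4,0,0,0,0,0],[-12,-11.2,0,0,0,0,0],[-15,-14,0,0,0,0,0]]}}

```text
time: 0.93
position: [0.37, 0.2672, 0.2191]
tool_rot: [0.113, 0.994, -0.0, -0.0]
ft_force: [0.4, 0.7, -0.4]
grip_width: 0.0287
```

Request:
{"op": "apply_moves", "data": {"series": [[-3,-2.8,0,0,0,0,0],[-6,-5.6,0,0,0,0,0],[-9,-8.4,0,0,0,0,0],[-12,-11.2,0,0,0,0,0],[-15,-14,0,0,0,0,0]]}}

```text
time: 1.35
position: [0.4849, 0.0971, 0.2191]
tool_rot: [0.113, 0.994, 0.0, -0.0]
ft_force: [-0.0, 1.1, -0.2]
grip_width: 0.0017
```

Request:
{"op": "apply_moves", "data": {"series": [[-3,-2.8,0,0,0,-5.5,0],[-6,-5.6,0,0,0,-11,0],[-9,-8.4,0,0,0,-16.5,0],[-12,-11.2,0,0,0,-22,0],[-15,-14,0,0,0,-27.3,0]]}}

```text
time: 1.77
position: [0.5997, -0.0729, 0.2188]
tool_rot: [-0.127, 0.992, 0.0, -0.0]
ft_force: [0.7, 0.3, -0.1]
grip_width: 0.0008
```

```bash
python3 - <<'E'
from h import *
o=robot.get_obs();print(o['time'],o['position'],R.from_quat(o['tool_rot']).as_matrix(),o['grip_width'],o['q'])
p=robot.camera_params('wrist');im=robot.camera('wrist')[:,:,::-1];cv2.imwrite('pics/w1.png',im)
np.save('w1.npy',p,allow_pickle=True);print(p)
t=robot.camera_params('top');print('knob top est',cast(t,[[326.9,172.3]],.1))
E
```

```text
1.7667 [ 0.5997 -0.0729  0.2188] [[-0.9677 -0.2521 -0.001 ]
 [-0.2521  0.9677  0.0005]
 [ 0.0008  0.0007 -1.    ]] 0.0007721893533325005 [-0.3058  0.5001  1.4866  0.0002  1.156  -2.1315]
{'mtx': array([[303.1648,   0.    , 318.4422],
       [  0.    , 303.1648, 194.4314],
       [  0.    ,   0.    ,   1.    ]]), 'origin': array([ 0.5251, -0.0915,  0.3841]), 'rotation': array([0.6053, 0.7838, 0.1102, 0.0844])}
knob top est [[ 0.6057 -0.037   0.1   ]]
```

View pics/w1.png

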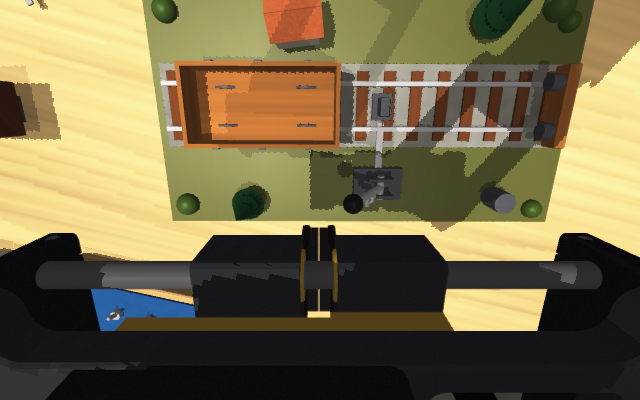

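The wrist view shows the knob at (353,203), pivot cheeks around (377,185), wheel stop at (383,104), wagon rim u 176–341, v 62–148, and the buffer pads at about (545,80) and (545,131).

```bash
python3 - <<'E'
from h import *
p=np.load('w1.npy',allow_pickle=True).item();im=cv2.imread('pics/w1.png');hsv=cv2.cvtColor(im,cv2.COLOR_BGR2HSV)
# wagon rim
b=cv2.inRange(hsv,(5,110,90),(18,255,255));b[:, :165]=0;b[:,345:]=0;b[:57]=0;b[155:]=0
c=max(cv2.findContours(b,0,2)[0],key=cv2.contourArea)
r=cv2.minAreaRect((cast(p,c[:,0],.09)[:,:2]*1000).astype(np.float32));print('wagon',r)
# knob
k=cv2.inRange(im,(0,0,0),(40,40,40));k[:190]=0;k[217:]=0;k[:,:340]=0;k[:,366:]=0
ys,xs=np.where(k);print('knob px',xs.mean(),ys.mean(),len(xs));K=cast(p,[[353,203]],.1)[0]
# rails
L=cast(p,[[350,83],[530,83.5],[350,129],[530,129]],.024);print('rails',L)
S=cast(p,[[383,104]],.037)[0];P=cast(p,[[545,81],[545,131]],.05)
th=np.arctan2(-.2521,.9677);yh=np.array([-.2521,.9677]);yh=(L[1]-L[0])[:2]+(L[3]-L[2])[:2];yh/=np.linalg.norm(yh);xh=np.array([yh[1],-yh[0]])
print('yaw',np.degrees(np.arctan2(-yh[0],yh[1])))
O=K[:2]-92*.001*xh+.034*yh
for n,q in dict(knob=K,stop=S,rails=L.mean(0),pad1=P[0],pad2=P[1],wagon=np.array(r[0])/1000,tcp=robot.get_obs()['position']).items():
    d=q[:2]-O;print(n,q[:2],'module from knob',d@xh*1e3,d@yh*1e3)
E
```

```text
wagon ((538.6190185546875, -148.75184631347656), (77.69804382324219, 158.27618408203125), 14.642043113708496)
knob px 352.75728155339806 203.33009708737865 309
rails [[ 0.4904 -0.0637  0.024 ]
 [ 0.4399  0.1314  0.024 ]
 [ 0.5388 -0.0495  0.024 ]
 [ 0.4858  0.1533  0.024 ]]
yaw 14.576732745795024
knob [ 0.6035 -0.0355] module from knob 91.99999999999997 -33.99999999999999
stop [ 0.5033 -0.0235] module from knob -2.0004038541614277 2.8367295060380577
rails [0.4887 0.0429] module from knob 0.588563183430372 70.7889737257239
pad1 [0.4399 0.1293] module from knob -24.90585164476269 166.70937760718482
pad2 [0.4864 0.1523] module from knob 25.928184975373586 177.2333773006293
wagon [ 0.5386 -0.1488] module from knob 0.6684681398756289 -127.23367139353742
tcp [ 0.6059 -0.0808] module from knob 82.92890767222045 -78.42206567461388
```

Independent points agree with the knob-based frame to about 3 mm: rail centre x 0.6, pads near 170, stop at y ≈ 3. Lower behind the knob, then push.

Request:
{"op": "apply_moves", "data": {"series": [[-0.9,0,4,0,0,0,0],[-0.9,0,8,0,0,0,0],[-0.9,0,11.7,0,0,0,0],[-0.9,0,11.7,0,0,0,0],[-0.9,0,11.7,0,0,0,0]]}}

```text
time: 2.23
position: [0.606, -0.0681, 0.1001]
tool_rot: [-0.125, 0.992, 0.001, -0.003]
ft_force: [0.1, -0.5, 1.5]
grip_width: 0.0005
```

Request:
{"op": "apply_moves", "data": {"series": [[0,1,0,0,0,0,0],[0,2,0,0,0,0,0],[0,2.5,0,0,0,0,0],[0,3,0,0,0,0,0],[0,3.5,0,0,0,0,0]]}}

```text
time: 2.65
position: [0.6032, -0.0388, 0.109]
tool_rot: [-0.127, 0.992, -0.006, 0.005]
ft_force: [-4.4, -14.3, 22.2]
grip_width: 0.0005
```

Request:
{"op": "apply_moves", "data": {"series": [[0,0.8,0,0,0,0,0],[0,1.6,0,0,0,0,0],[0,2.4,0,0,0,0,0],[0,3.2,0,0,0,0,0],[0,3.8,0,0,0,0,0]]}}

```text
time: 3.07
position: [0.5966, 0.0009, 0.1145]
tool_rot: [-0.125, 0.992, -0.004, 0.01]
ft_force: [-4.9, 1.2, 40.0]
grip_width: 0.0006
```

```bash
python3 - <<'E'
from h import *
cv2.imwrite('pics/w2.png',robot.camera('wrist')[:,:,::-1])
o=robot.get_obs();print(o['time'],o['position'],o['ft_force'])
E
```

```text
3.1167 [0.596  0.0032 0.1143] [-4.6671  4.6125 41.6908]
```

View pics/w2.png

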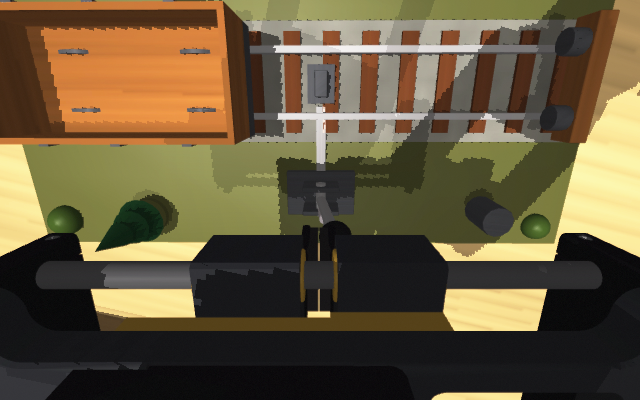

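Upward force of 40 N, which is suspicious. I need to locate the knob relative to the fingers before going further.

```bash
cat >> h.py <<'E'
_yh=np.array([-.2517,.9678]);_xh=np.array([_yh[1],-_yh[0]]);_O=np.array([.6035,-.0355])-.092*_xh+.034*_yh
def mod(q): q=np.atleast_2d(q);return np.c_[(q[:,:2]-_O)@_xh*1e3,(q[:,:2]-_O)@_yh*1e3]
def tow(x,y): return _O+x*1e-3*_xh+y*1e-3*_yh
E
python3 - <<'E'
from h import *
p=robot.camera_params('wrist');o=robot.get_obs();print(o['time'],o['position'],o['ft_force'],o['moment'],mod(o['position']))
T=R.from_quat(o['tool_rot']).as_matrix();print(T)
print('knob',mod(cast(p,[[338,232]],.11)),'base',mod(cast(p,[[321,192]],.044)),'stop',mod(cast(p,[[321,84]],.037)))
for h in(0,.019): print('tip px',proj(p,o['position']+T[:,2]*h))
a=cv2.imread('pics/w2.png')[150:270,250:410];b=cv2.resize(a,None,fx=4,fy=4,interpolation=2)
s=cv2.cvtColor(robot.camera('scene'),cv2.COLOR_RGB2BGR)
u,v=proj(robot.camera_params('scene'),o['position'])[0].astype(int);print(u,v)
c=cv2.resize(s[v-45:v+35,u-60:u+60],None,fx=5,fy=5,interpolation=2)
q=np.zeros((480,800,3),np.uint8);q[:,:384]=cv2.resize(b,(384,288))[:1] *0;q[:288,:384]=cv2.resize(b,(384,288));q[:277,384:]=cv2.resize(c,(416,277))
cv2.imwrite('pics/c2.png',cv2.convertScaleAbs(q[:290],alpha=1.8,beta=25))
E
```

```text
3.1167 [0.596  0.0032 0.1143] [-4.6671  4.6125 41.6908] [0.9542 0.9253 0.0139] [[94.521   5.3045]]
[[-0.9685 -0.2484  0.0192]
 [-0.2485  0.9686 -0.0019]
 [-0.0181 -0.0066 -0.9998]]
knob [[89.7158 18.1495]] base [[84.218   8.0305]] stop [[1.9957 8.0543]]
tip px [[316.6342 242.3829]]
tip px [[316.7878 229.9596]]
332 214
```

View pics/c2.png

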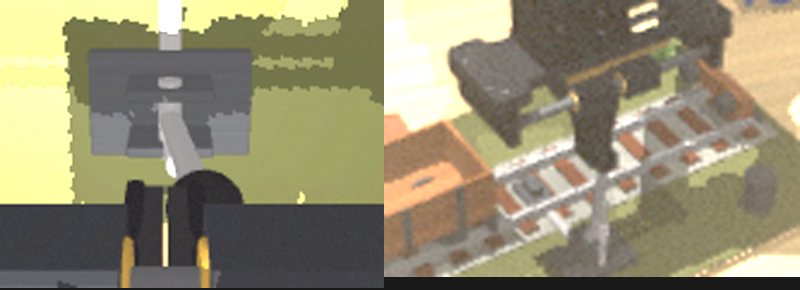

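The ball appears pinched under the finger's front edge, at or just past upright (y ≈ 15). I'll lift off and let it settle.

Request:
{"op": "apply_moves", "data": {"series": [[0,0,-1.5,0,0,0,0],[0,0,-3,0,0,0,0],[0,-1,-5,0,0,0,0],[0,-1,-5,0,0,0,0],[0,-1,-5,0,0,0,0]]}}

```text
time: 3.58
position: [0.594, -0.0073, 0.1556]
tool_rot: [-0.125, 0.992, -0.001, 0.003]
ft_force: [-0.4, 0.5, -0.1]
grip_width: 0.0003
```

```bash
python3 - <<'E'
from h import *
p=robot.camera_params('wrist');o=robot.get_obs();print(o['time'],o['position'],o['ft_force'],mod(o['position']))
cv2.imwrite('pics/w3.png',robot.camera('wrist')[:,:,::-1])
print('proj knob j0,up,j1.1',[proj(p,[*tow(92,y),z])[0] for y,z in((-34,.1),(5,.111),(44,.1))])
print('stop px up/down',[proj(p,[*tow(0,5),z])[0] for z in(.037,.021)])
E
```

```text
3.5833 [ 0.594  -0.0073  0.1556] [-0.3745  0.5176 -0.0795] [[89.8894 -4.2698]]
proj knob j0,up,j1.1 [array([278.739 , 213.7069]), array([329.724 , 218.7335]), array([379.8066, 213.5346])]
stop px up/down [array([327.7474,  91.4454]), array([327.2835,  92.1991])]
```

View pics/w3.png

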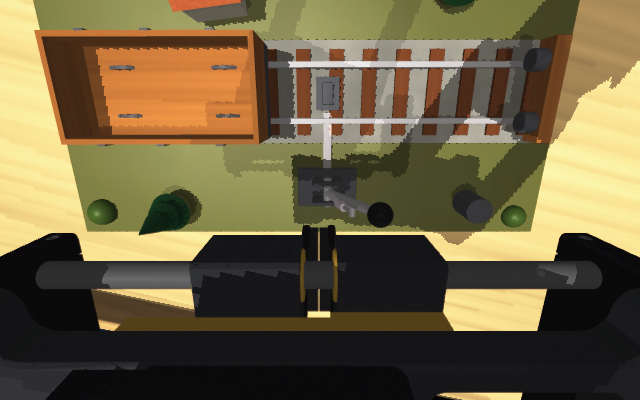

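The knob is at (380,214), matching the predicted joint 1.1 position (379.8,213.5), and the wheel stop is down. The trees and drum are still standing. Next, go behind the wagon.

Request:
{"op": "apply_moves", "data": {"series": [[1.5,-3.8,0,0,0,0,0],[3,-7.6,0,0,0,0,0],[4.5,-11.4,0,0,0,0,0],[5.9,-15.2,0,0,0,0,0],[7.4,-19,0,0,0,0,0]]}}

```text
time: 4.05
position: [0.5669, -0.2105, 0.1513]
tool_rot: [-0.125, 0.992, 0.001, -0.001]
ft_force: [1.1, 0.2, -0.5]
grip_width: 0.0004
```

Request:
{"op": "apply_moves", "data": {"series": [[1.5,-4.2,0,0,0,0,0],[1.5,-4.2,0,0,0,0,0],[1.5,-4.2,0,0,0,0,0],[1.5,-4.2,0,0,0,0,0]]}}

```text
time: 4.38
position: [0.5628, -0.2535, 0.1512]
tool_rot: [-0.125, 0.992, 0.001, -0.001]
ft_force: [-0.1, -0.1, -1.1]
grip_width: 0.0005
```

```bash
python3 - <<'E'
from h import *
p=robot.camera_params('wrist');o=robot.get_obs();print(o['time'],o['position'],mod(o['position']))
im=robot.camera('wrist')[:,:,::-1].copy();cv2.imwrite('pics/w4.png',im)
for y in(-205,-200,-195): print(y,[proj(p,[*tow(x,y),.09])[0] for x in(-39,39)])
E
```

```text
4.3833 [ 0.5628 -0.2535  0.1512] [[  -2.258  -234.7275]]
-205 [array([356.0033, 162.8996]), array([353.16  , 256.4375])]
-200 [array([362.6234, 162.8703]), array([359.2141, 256.4071])]
-195 [array([369.243 , 162.8411]), array([365.2677, 256.3768])]
```

View pics/w4.png

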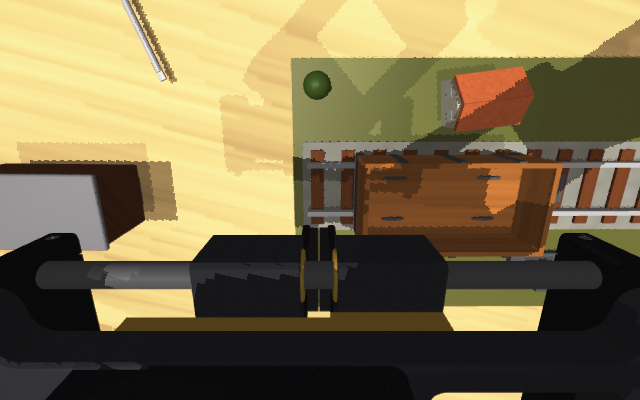

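Wagon rear is at u≈357, so y ≈ -203. The finger at y = -235 has clearance, so lower it and push.

Request:
{"op": "apply_moves", "data": {"series": [[-0.2,0,3,0,0,0,0],[-0.2,0,6,0,0,0,0],[-0.2,0,7.9,0,0,0,0],[-0.2,0,7.9,0,0,0,0]]}}

```text
time: 4.77
position: [0.5627, -0.2495, 0.0689]
tool_rot: [-0.126, 0.992, 0.004, -0.004]
ft_force: [0.2, 0.3, 0.6]
grip_width: 0.0001
```

Request:
{"op": "apply_moves", "data": {"series": [[0,0.8,0,0,0,0,0],[0,1.6,0,0,0,0,0],[0,2.4,0,0,0,0,0],[0,3.2,0,0,0,0,0],[0,4,0,0,0,0,0]]}}

```text
time: 5.18
position: [0.5566, -0.2149, 0.0748]
tool_rot: [-0.125, 0.992, -0.001, 0.001]
ft_force: [0.9, -0.8, 0.4]
grip_width: 0.0003
```

Request:
{"op": "apply_moves", "data": {"series": [[0,1,0,0,0,0,0],[0,2,0,0,0,0,0],[0,3,0,0,0,0,0],[0,4,0,0,0,0,0],[0,5,0,0,0,0,0]]}}

```text
time: 5.6
position: [0.5431, -0.1659, 0.0733]
tool_rot: [-0.125, 0.992, -0.0, 0.0]
ft_force: [0.1, -1.7, 1.6]
grip_width: 0.0007
```

```bash
python3 - <<'E'
from h import *
p=robot.camera_params('wrist');o=robot.get_obs();print(o['time'],o['position'],mod(o['position']),o['ft_force'])
im=robot.camera('wrist')[:,:,::-1].copy();cv2.imwrite('pics/w5.png',im)
E
```

```text
5.6 [ 0.5431 -0.1659  0.0733] [[   0.7182 -144.9716]] [ 0.0631 -1.6742  1.5712]
```

View pics/w5.png

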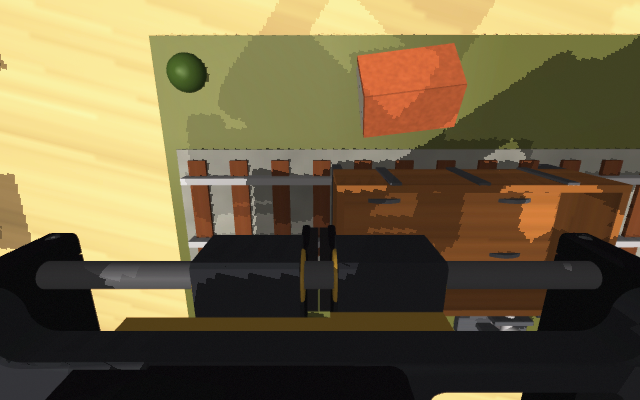

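The wagon rolls with the finger, with contact at u≈334, force about 1.7 N, hut untouched. Continue.

Request:
{"op": "apply_moves", "data": {"series": [[0,1,0,0,0,0,0],[0,2,0,0,0,0,0],[0,3,0,0,0,0,0],[0,4,0,0,0,0,0],[0,5,0,0,0,0,0]]}}

```text
time: 6.07
position: [0.5304, -0.1174, 0.0731]
tool_rot: [-0.125, 0.992, 0.0, -0.0]
ft_force: [0.4, -1.6, 0.0]
grip_width: 0.0006
```

Request:
{"op": "apply_moves", "data": {"series": [[0,1,0,0,0,0,0],[0,2,0,0,0,0,0],[0,3,0,0,0,0,0],[0,4,0,0,0,0,0],[0,5,0,0,0,0,0]]}}

```text
time: 6.48
position: [0.518, -0.0689, 0.0732]
tool_rot: [-0.125, 0.992, 0.0, -0.0]
ft_force: [0.1, -1.9, -0.8]
grip_width: 0.0005
```

Request:
{"op": "apply_moves", "data": {"series": [[0,0.8,0,0,0,0,0],[0,1.6,0,0,0,0,0],[0,2.2,0,0,0,0,0],[0,2.8,0,0,0,0,0],[0,3.3,0,0,0,0,0]]}}

```text
time: 6.9
position: [0.5102, -0.0374, 0.0733]
tool_rot: [-0.125, 0.992, 0.0, -0.0]
ft_force: [-1.0, -1.3, -0.3]
grip_width: 0.0009
```

```bash
python3 - <<'E'
from h import *
o=robot.get_obs();print(o['time'],o['position'],mod(o['position']),o['ft_force'],R.from_quat(o['tool_rot']).as_matrix()[:2,1])
E
```

```text
6.9 [ 0.5102 -0.0374  0.0733] [[  1.1656 -12.3851]] [-0.9614 -1.2733 -0.273 ] [-0.2481  0.9687]
```

Request:
{"op": "apply_moves", "data": {"series": [[0,0.4,0,0,0,0,0],[0,0.7,0,0,0,0,0],[0,1.0,0,0,0,0,0],[0,1.3,0,0,0,0,0],[0,1.5,0,0,0,0,0]]}}

```text
time: 7.32
position: [0.5066, -0.0233, 0.0733]
tool_rot: [-0.125, 0.992, 0.0, 0.0]
ft_force: [-0.1, -1.1, -0.1]
grip_width: 0.0004
```

Request:
{"op": "apply_moves", "data": {"series": [[0,0.2,0,0,0,0,0],[0,0.4,0,0,0,0,0],[0,0.6,0,0,0,0,0],[0,0.6,0,0,0,0,0]]}}

```text
time: 7.65
position: [0.505, -0.0173, 0.0732]
tool_rot: [-0.125, 0.992, 0.0, -0.0]
ft_force: [0.4, -0.2, -0.9]
grip_width: 0.0004
```

Request:
{"op": "apply_moves", "data": {"series": [[0,0.15,0,0,0,0,0],[0,0.3,0,0,0,0,0],[0,0.45,0,0,0,0,0],[0,0.45,0,0,0,0,0]]}}

```text
time: 7.98
position: [0.5058, -0.0157, 0.0737]
tool_rot: [-0.126, 0.992, -0.002, 0.002]
ft_force: [-0.2, -10.4, 0.1]
grip_width: 0.0004
```

```bash
python3 - <<'E'
from h import *
p=robot.camera_params('wrist');o=robot.get_obs();print(o['time'],o['position'],mod(o['position']),o['ft_force'])
im=robot.camera('wrist')[:,:,::-1].copy();cv2.imwrite('pics/w6.png',im)
for y in(15,20,25,170):print(y,proj(p,[*tow(-39,y),.09])[0])
print('pads',[proj(p,[*tow(x,170),.05])[0] for x in(-25,25)])
E
```

```text
7.9833 [ 0.5058 -0.0157  0.0737] [[2.4518 9.7087]] [ -0.1515 -10.4201   0.1348]
15 [326.6345 180.9001]
20 [336.5505 180.9081]
25 [346.4697 180.9162]
170 [635.4851 181.1516]
pads [array([566.8146, 187.6537]), array([550.2587, 257.9729])]
```

View pics/w6.png

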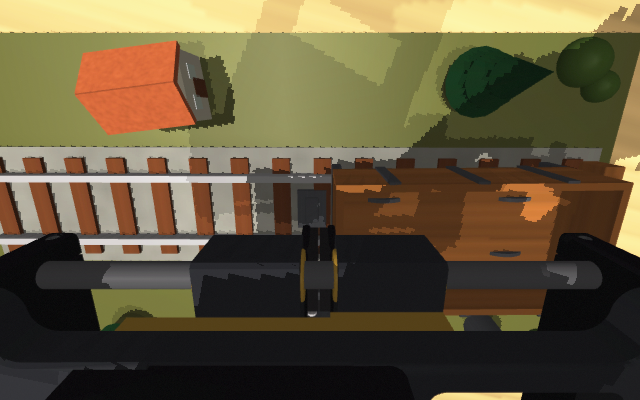

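10 N steady, with the rear wall at u≈334, so y ≈ 20. The wagon is home. Back off, rise, and go to the far side of the lever.

Request:
{"op": "apply_moves", "data": {"series": [[0,-0.7,0,0,0,0,0],[0,-1.4,0,0,0,0,0],[0,-1.4,-3,0,0,0,0],[0,-1.4,-6,0,0,0,0],[0,-1.4,-8.5,0,0,0,0]]}}

```text
time: 8.45
position: [0.5075, -0.0271, 0.1592]
tool_rot: [-0.125, 0.992, 0.001, -0.0]
ft_force: [0.2, -0.0, -0.2]
grip_width: 0.0004
```

Request:
{"op": "apply_moves", "data": {"series": [[-3,2.6,0,0,0,0,0],[-6,5.2,0,0,0,0,0],[-9,8,0,0,0,0,0],[-9,8,0,0,0,0,0],[-9,8,0,0,0,0,0]]}}

```text
time: 8.87
position: [0.5754, 0.0746, 0.158]
tool_rot: [-0.127, 0.992, 0.0, 0.0]
ft_force: [-1.2, -1.4, -0.3]
grip_width: 0.0003
```

```bash
python3 - <<'E'
from h import *
p=robot.camera_params('wrist');o=robot.get_obs();print(o['time'],o['position'],mod(o['position']),o['ft_force'])
im=robot.camera('wrist')[:,:,::-1].copy();cv2.imwrite('pics/w7.png',im)
hsv=cv2.cvtColor(im,cv2.COLOR_BGR2HSV);b=cv2.inRange(hsv,(5,110,60),(18,255,255));b[170:]=0
for y in(18,20,22,25):print(y,[proj(p,[*tow(x,y),.09])[0] for x in(-39,39)])
print('knob 1.1',proj(p,[*tow(92,44),.1])[0])
for v in(80,90,100,110,120,130):
    u=np.where(b[v]>0)[0];print(v,u[:3],len(u))
E
```

```text
8.8667 [0.5754 0.0746 0.158 ] [[92.5401 79.6555]] [-1.1922 -1.4068 -0.3105]
18 [array([227.5463,  25.1558]), array([235.9931, 139.5046])]
20 [array([230.4467,  25.1576]), array([238.6225, 139.5055])]
22 [array([233.347 ,  25.1595]), array([241.2519, 139.5064])]
25 [array([237.6973,  25.1622]), array([245.196 , 139.5077])]
knob 1.1 [271.1833 209.7631]
80 [13 14 15] 399
90 [16 17 18] 381
100 [18 19 20] 380
110 [0 1 2] 376
120 [238 239 240] 259
130 [0 1 2] 349
```

Wagon rear reads u=238, so y ≈ 20, and it held after release. Lower and push the lever back.

Request:
{"op": "apply_moves", "data": {"series": [[0,0,3,0,0,0,0],[0,0,6,0,0,0,0],[0,0,6.7,0,0,0,0],[0,0,6.7,0,0,0,0]]}}

```text
time: 9.25
position: [0.5717, 0.0718, 0.0889]
tool_rot: [-0.124, 0.992, 0.001, -0.004]
ft_force: [-0.1, 0.3, 0.5]
grip_width: 0.0006
```

Request:
{"op": "apply_moves", "data": {"series": [[0,-0.8,0,0,0,0,0],[0,-1.6,0,0,0,0,0],[0,-2.2,0,0,0,0,0],[0,-2.8,0,0,0,0,0],[0,-3.4,0,0,0,0,0]]}}

```text
time: 9.67
position: [0.5843, 0.0396, 0.093]
tool_rot: [-0.125, 0.992, 0.0, 0.001]
ft_force: [-0.9, 2.5, 1.9]
grip_width: 0.0005
```

Request:
{"op": "apply_moves", "data": {"series": [[0,-0.6,0,0,0,0,0],[0,-1.2,0,0,0,0,0],[0,-1.8,0,0,0,0,0],[0,-2.4,0,0,0,0,0],[0,-3,0,0,0,0,0]]}}

```text
time: 10.08
position: [0.5909, 0.0098, 0.0911]
tool_rot: [-0.125, 0.992, -0.0, -0.0]
ft_force: [0.2, 0.2, 0.5]
grip_width: 0.0002
```

Request:
{"op": "apply_moves", "data": {"series": [[0,-0.4,0,0,0,0,0],[0,-0.4,0,0,0,0,0],[0,1,-3,0,0,0,0],[0,1,-7,0,0,0,0],[0,1,-10,0,0,0,0]]}}

```text
time: 10.5
position: [0.5879, 0.0211, 0.1926]
tool_rot: [-0.125, 0.992, 0.0, -0.0]
ft_force: [0.7, -0.0, 0.9]
grip_width: -0.0
```

Request:
{"op": "apply_moves", "data": {"series": [[0,0,-3,0,0,0,0],[0,0,-3,0,0,0,0],[0,0,-3,0,0,0,0],[0,0,-3,0,0,0,0]]}}

```text
time: 10.83
position: [0.5874, 0.0208, 0.2206]
tool_rot: [-0.125, 0.992, 0.0, -0.001]
ft_force: [0.3, 0.3, -0.3]
grip_width: 0.0006
```

```bash
python3 - <<'E'
from h import *
p=robot.camera_params('wrist');o=robot.get_obs();print(o['time'],o['position'],mod(o['position']),o['ft_force'])
im=robot.camera('wrist')[:,:,::-1].copy()
t=robot.camera('top')[140:265,245:410,::-1]
cv2.imwrite('pics/w8.png',np.vstack([im[:240],cv2.resize(t,(450,340),interpolation=2)[:, :].copy() if 0 else cv2.copyMakeBorder(cv2.resize(t,(450,340),interpolation=2),0,0,0,190,0)]))
print('knob 0/1.1',[proj(p,[*tow(92,y),.1])[0] for y in(-34,44)],'rear',[proj(p,[*tow(0,y),.09])[0] for y in(18,20,25)],'front',proj(p,[*tow(0,170),.09])[0])
E
```

```text
10.8333 [0.5874 0.0208 0.2206] [[90.5801 24.5634]] [ 0.299   0.3234 -0.3293]
knob 0/1.1 [array([257.3707, 191.2901]), array([337.1476, 191.0579])] rear [array([309.8322,  92.4695]), array([311.9917,  92.4633]), array([317.3902,  92.4479])] front [473.9364  91.999 ]
```

View pics/w8.png

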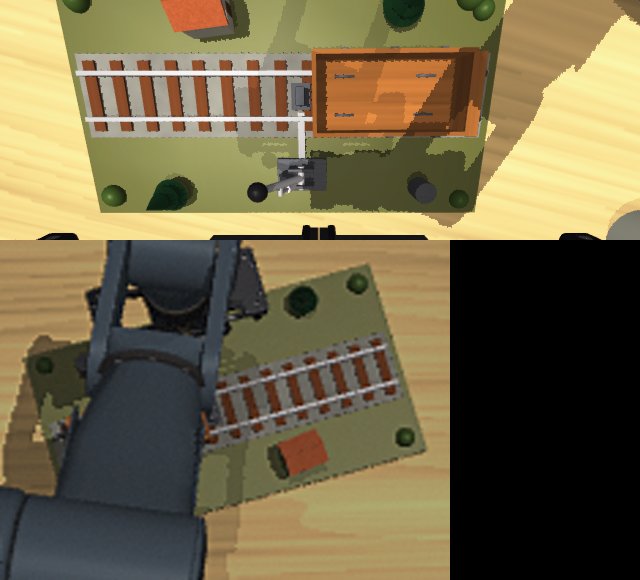

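The knob is at (258,192), against a predicted joint 0 position of (257,191). The wheel stop is up behind the wagon, whose rear rim is at u≈312 (y ≈ 20, home). Trees, hut and drum are in place and the robot is clear.

```bash
python3 -c "
from rig import robot
print(robot.hand_in())"
```

```text
the job is handed in; nothing more can be done
None
```

The job is done and handed in at about 10.9 s of the 58 s allowed. I pushed the lever over to drop the wheel stop, pushed the wagon to the buffers, then snapped the lever back so the stop stands up behind the wagon.

**Last checks, from the wrist image:**
- **Lever:** the knob is at (258,192), against a predicted (257,191) for its start position.
- **Wagon:** its rear wall is at y ≈ 20, the home position. It gave a steady 10 N against the pads and stayed put when released.
- **Wheel stop:** it stands up behind the wagon.
- **Surroundings:** both trees, the hut and the drum were still standing in place. I did not look again at the mug, glue, screwdriver and van at the end; the arm passed over or around them and showed no contact.
- **Robot:** it stood clear of everything.

**Blemish:** on the first lever push the ball caught under the finger's front edge and pressed it upwards with about 42 N. The image showed it at the fingertip, not the gripper body, to which the 40 N limit applies. The wrist limit is 120 N. The lever still snapped across, and I kept the fingers lower on the return push, which took about 2.5 N.

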